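Hang the portafilter on its side-opening storage hook

TASK

Take the portafilter off the tamping stand and hang it on the storage bracket: slide its bare steel neck sideways into the hook's open mouth, under the overhang, feel for the back of the hook, and lower the neck behind the tooth fully down into the throat, then let go. Do it gently: never press the portafilter against the bracket with more than 20 N and do not let it fall into place. Leave the jug, the cup and the tamper alone.

Things in the scene. Friction and masses are not known exactly. Their poses are not given: they have to be found in the camera images.
- pf_grip (a point): Centre of the black handle of the loose portafilter (about 0.42 kg, lying level on the stand): the place to grip. x runs along the portafilter towards its head, z up. The handle is a rounded square bar, 26 mm wide and high, from x = -75 to +35 mm of this point. The neck's centre is at x = +55 mm on the same axis.
- pf_neck (a point): Centre of the portafilter's neck, a bare round steel bar 12 mm thick and 40 mm long (x = -20 to +20 mm) between handle and head; axes as pf_grip. The centre of mass is within 3 mm of it along x, 7 mm lower. The head is a steel cup 70 mm across (82 over its lugs), centred at x = +55 mm, from 22 mm below to 8 mm above the neck axis.
- stand: Fixed tamping stand, origin at counter height under the neck; x towards the head, z up. Rubber base 250 x 100 x 12 mm; dark wooden block 48 mm high under the head (x = 24 to 86 mm), post 57 mm high and 40 mm wide under the handle's end (x = -123 to -101 mm). The lying portafilter's neck axis is 70 mm above the counter; between block and post the handle is free.
- rack: Fixed storage bracket, origin at its base plate's underside centre on the counter, z up. Dark base 130 x 170 x 10 mm; 24 mm square post at y = +62 mm with clamp collar and knob, 179 mm tall. A steel hook on a telescopic arm points from the post to -y. Its mouth opens to -y. The hung neck lies along x, handle towards -x, head towards +x.
- throat (a point): Where the hung neck's centre would sit if the arm were pushed fully in (x 0, y -2, z 140 mm of rack, same axes). The arm is clamped drawn out by 6 to 46 mm in -y: hook, tooth and throat all lie that unreported amount to -y of this fixed point. The throat is 15 mm wide; its far (+y) wall is a flat back face up to the overhang, to be found by touch.
- mouth (a point): Middle of the hook's open mouth edge if the arm were fully in (x 0, y -29.5, z 158 mm of rack, same axes); the real one is 6 to 46 mm further to -y, like the throat. Two like side plates span x = -13 to +13 mm. Tooth top 10 mm below this point, overhang 10 mm above, hook's top 18 mm above. Tooth 20 mm long in +y, then the throat; its floor is 24 mm below this point.
- jug: Bystander: loose steel milk jug, 72 mm across, 95 mm tall, origin at its underside centre. Leave it alone.
- cup: Bystander: loose white cup, 66 mm across, 58 mm tall, origin at its underside centre. Leave it alone.
- tamper: Bystander: loose steel tamper standing on its 58 mm disc, 82 mm tall, origin at its underside centre. Leave it alone.
Not all that is in view belongs to the job. Leave any green look-alike of the part that bears pf_grip alone. There is more than one size of the rack; the one meant has the size given above.

How it is judged:
On the way, in this order (a step that is already met when the one before it is completed fails the run):
1. the portafilter is lifted clear of the stand (height (world z) of pf_neck above 0.1 m and contact force between portafilter and stand below 0.1 N), for 0.2 s.
2. the neck slides sideways through the hook's mouth, level between tooth top and overhang (z of pf_neck in the frame of rack between 0.15 and 0.166 m and y of pf_neck in the frame of rack between -0.053 and 0 m and x of pf_neck in the frame of rack between -0.012 and 0.012 m), for 0.1 s.
At the end, for the whole second after the job is handed in: The portafilter hangs released and at rest, its neck down in the throat behind the tooth: neck axis 136 to 143.5 mm above the counter (140 is seated), its centre within 12 mm of the bracket's middle along the neck, upright within 0.2 rad, turned under 0.25 rad (z of pf_neck in the frame of rack between 0.136 and 0.1435 m and y of pf_neck in the frame of rack between -0.052 and -0.004 m and x of pf_neck in the frame of rack between -0.012 and 0.012 m and angle between pf_neck's own z axis and vertical below 0.2 rad and angle between the x axis of pf_neck and the x axis of rack, either way round below 0.25 rad and contact force between portafilter and rack above 2 N and linear speed of portafilter below 0.02 m/s and angular speed of portafilter below 0.2 rad/s); the robot touches nothing.
It fails at once if the portafilter is pressed or dropped against the bracket with more than 20 N (contact force between portafilter and rack above 20 N).
It fails at once if the jug is disturbed (distance of jug from where it was at the start of the episode above 0.02 m or angle between jug's own z axis and vertical above 0.3 rad).
It fails at once if the cup is disturbed (distance of cup from where it was at the start of the episode above 0.02 m or angle between cup's own z axis and vertical above 0.3 rad).
It fails at once if the tamper is disturbed (distance of tamper from where it was at the start of the episode above 0.02 m or angle between tamper's own z axis and vertical above 0.3 rad).
It also fails if it takes over 67 s, if anything falls off the work surface, if the arm or the gripper's body presses on something with over 40 N, if the wrist force passes 120 N, or if a joint passes its speed limit or range.

ROBOT

A 7-joint arm with a two-finger parallel gripper is mounted at the origin on the work surface. World frame = base frame: x ahead of the robot, y to its left, z up, the work surface at z = 0. Lengths are in m, angles in rad, forces in N, time in s.
With the tool pointing down it reaches from about 0.425 to 0.925 m from the base axis. Payload 6.8 kg.
Tool frame: the origin (TCP) lies midway between the tips of the shut fingers; the grasp point (between the pads) lies 19 mm behind it; z points along the fingers, y is the line along which they close (so a half turn about z gives the same grasp; the last joint's range is limited). The gripper opens to 85 mm and grips with 20 to 120 N. Pads are 22 mm wide; open, the fingers measure 114 mm over their backs; the gripper's body (76 mm by 85 mm) begins 54 mm behind the grasp point. The pads swing forward as they close: fully open they stand 13 mm farther back than shut.
Start: joints at [1.069, 0.477, 0.022, 1.555, -0.011, 1.109, -0.083], TCP at [0.259, -0.623, 0.231] pointing down, gripper open.
Joint ranges: [-2.96, 2.96], [-0.34, 2.1], [-1.41, 1.46], [0.24, 2.44], [-1.37, 4.51], [0.17, 1.92], [-2.96, 2.96]. Speed limits (rad/s): [2.39, 2.39, 3.14, 3.14, 3.14, 3.14, 3.14].

INTERFACE

Orientations are given as a unit quaternion [w, x, y, z].
In Python, from station import bot gives the robot as it stands.
- The arm moves only by the tool jog_arm, never from a script. Its argument "rows" is a list of rows, each an object of numbers: "fingers": the finger opening in mm, from 0 to 85.4; "x", "y", "z": the shift along the tool's x, y, z in mm; "ax", "ay", "az": the turn, a rotation vector about the tool's x, y, z in degrees. A call has exactly 8 rows; each row shifts and turns the commanded pose from where the row before left it, along the tool's axes as they then stand; what a row does not reach is not made up. A row lasts 1/10 s, in which the tool goes at most 50 mm and 8.59 degrees, less where a joint would pass 70% of its speed; a pose out of reach is approached as far as the arm can. A call with a gripper value outside its range is refused whole. The fingers move at their own pace and stop on an object; "force" is the grip in N (left out, the last holds). Time passes only in rows, so rows that do not move let the fingers close, or fill a call up. It gives the time, the measured TCP pose, the force, the opening and the grip force at its end, in the units of the state.
- bot.get_obs(): the state, without advancing time (a new reading comes with each control period).
- bot.read_camera(name): name is "scene" or "top"; returns a dict with "pixels" (384x512x3 uint8, red, green, blue), "vertical_fov" (degrees; the focal length in pixels is half the picture's height over the tangent of half this angle, whatever the lens; pixels are square), "cx", "cy" (the principal point, pixels), "dist_coeffs" ([k1, k2, p1, p2, k3] as OpenCV has them; the pictures are not rectified), "world_from_camera" (4x4, takes a point from camera to world coordinates). Camera axes: x right, y down, z forward; pixel columns grow to the right and rows downward; lengths in m; the calibration is good to about 2 mm. A picture is of the moment at which its call begins. There is no depth.
- bot.hand_in(): hands the job in; it is judged then, once.
The state is a dict: "t": time; "q": joint angles; "joint_vel": joint speeds; "joint_torque": joint torques, N m; "eef_pos": TCP position; "tool_rot": TCP orientation; "contact_force": force on the tool from outside, world axes, zero at the start; "torque": the same for the moment, N m; "gripper_width": opening from 0.0 (shut) to 1.0 (fully open); "grasp_force": force on a finger pad.
Only numpy, scipy, OpenCV 4.12 (cv2) and the standard library are available. Lean on these libraries where they do the work, as an engineer would, in place of code of your own. Each camera call takes 0.05 s, during which the arm holds its last target. There are 200 camera calls.

## Working session

There is one attempt and no reset: what is moved stays moved. The work goes in short steps, Python scripts to look and compute and a tool call to move; the robot and the scene stay as the last step left them, time stands still between calls to the robot, and variables do not carry over. Pictures are saved under pics/ and viewed, at most 10 in all, crops included, and the job is handed in when it is done.

Besides the shell and the picture viewer there is one more tool, called after ">>>" as name([rows], argument=value, ...), one row to a line, values as JSON. jog_arm: Moves the arm, as the interface text tells. Its arguments: {"type":"object","properties":{"rows":{"type":"array","items":{"type":"object","properties":{"fingers":{"type":"number"},"x":{"type":"number"},"y":{"type":"number"},"z":{"type":"number"},"ax":{"type":"number"},"ay":{"type":"number"},"az":{"type":"number"}}}},"force":{"type":"number"}},"required":["rows"]}

```bash
mkdir -p pics; ls; cat > h.py <<'E'
import numpy as np,cv2,sys
from station import bot
def cam(n):
    d=bot.read_camera(n);p=d["pixels"];f=p.shape[0]/2/np.tan(np.radians(d["vertical_fov"])/2)
    K=np.array([[f,0,d["cx"]],[0,f,d["cy"]],[0,0,1]]);return p,K,np.array(d["dist_coeffs"],float),np.array(d["world_from_camera"])
def ray(c,uv):
    _,K,D,T=c;u=cv2.undistortPoints(np.array(uv,float).reshape(-1,1,2),K,D)[:,0]
    return T[:3,3],np.c_[u,np.ones(len(u))]@T[:3,:3].T
def onz(c,uv,z):
    o,d=ray(c,uv);return o+d*((z-o[2])/d[:,2])[:,None]
def proj(c,P):
    _,K,D,T=c;R=T[:3,:3].T;return cv2.projectPoints(np.array(P,float).reshape(-1,3),cv2.Rodrigues(R)[0],-R@T[:3,3],K,D)[0][:,0]
E
python3 - <<'E'
from h import *
for n in("scene","top"):
    c=cam(n);cv2.imwrite(f"pics/{n}0.png",cv2.resize(c[0][:,:,::-1],(800,600)));np.savez(n+"0.npz",*c);print(n,c[1].round(1).tolist(),c[3].round(3).tolist())
print(bot.get_obs())
E
```

```text
pics
scene [[364.4, 0.0, 261.4], [0.0, 364.4, 183.9], [0.0, 0.0, 1.0]] [[-0.867, 0.379, -0.323, 0.795], [0.498, 0.658, -0.565, 0.68], [-0.002, -0.651, -0.759, 0.897], [0.0, 0.0, 0.0, 1.0]]
top [[431.9, 0.0, 252.6], [0.0, 431.9, 196.4], [0.0, 0.0, 1.0]] [[0.013, -0.988, 0.155, 0.279], [-1.0, -0.017, -0.022, 0.124], [0.024, -0.155, -0.988, 1.343], [0.0, 0.0, 0.0, 1.0]]
{'t': 0.1, 'q': array([ 1.0689034 ,  0.47773964,  0.02236318,  1.55634753, -0.01150888,
        1.10929692, -0.08308941]), 'joint_vel': array([-0.00099423, -0.00121302,  0.00014638, -0.00291682, -0.0010676 ,
        0.00057674,  0.00016425]), 'joint_torque': array([ 3.57787671e-03, -5.97775412e+01,  1.61308408e+00, -2.81956011e+01,
        1.27566716e-02,  5.03339790e-03, -6.27073996e-05]), 'eef_pos': array([ 0.25876948, -0.62285225,  0.23041058]), 'tool_rot': array([-8.01163565e-04,  9.80677267e-01,  1.95630793e-01, -2.22567724e-04]), 'contact_force': array([-0.07170917, -0.60549616, -0.04014822]), 'torque': array([ 0.02787213, -0.02594311,  0.0212972 ]), 'grasp_force': 0.0, 'gripper_width': 1.0036349132386924}
```

View pics/scene0.png

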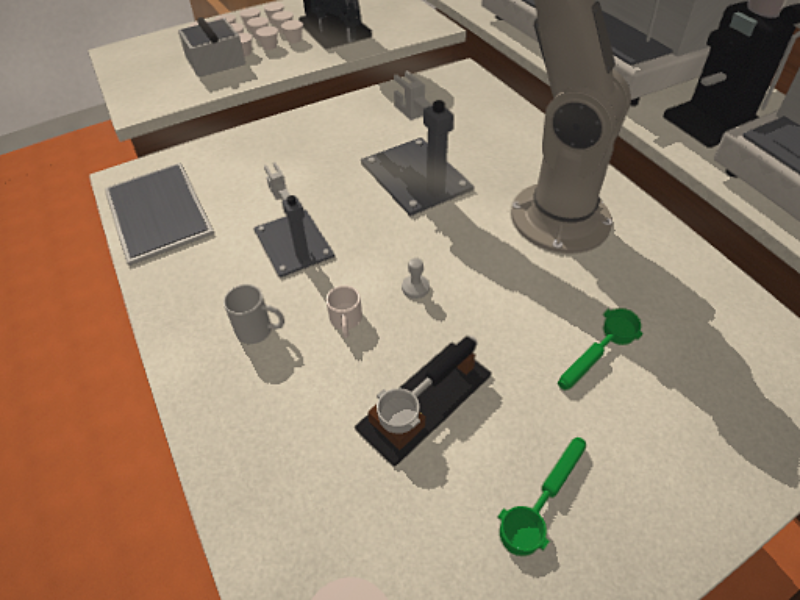

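View pics/top0.png

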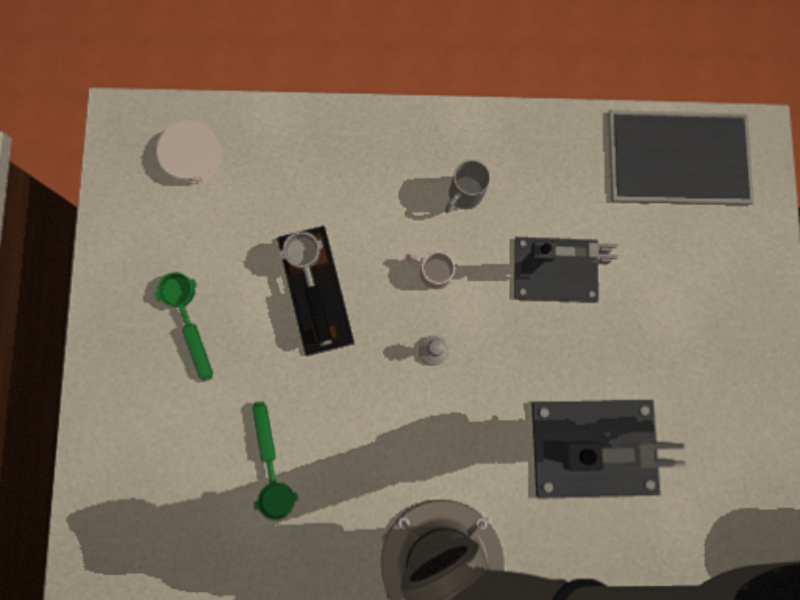

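The scene view shows the portafilter (400,405) on its stand. The racks are at (295,240), smaller, and (417,175), larger, and the two green look-alikes are at (575,490) and (600,350). In the top view the racks are at (555,270) and (595,450). I'll measure both bases to tell which is meant.

```bash
python3 - <<'E'
from h import *
d=np.load("top0.npz");c=[d[f"arr_{i}"] for i in range(4)];p=c[0];s=512/800
def quad(x0,y0,x1,y1,z,thr,name):
    g=p[y0:y1,x0:x1].max(2);m=(g<thr).astype(np.uint8);m=cv2.morphologyEx(m,cv2.MORPH_OPEN,np.ones((5,5)))
    k=max(cv2.findContours(m,0,2)[0],key=cv2.contourArea)
    b=cv2.boxPoints(cv2.minAreaRect(k))+[x0,y0]
    w=onz(c,b,z);e=[np.linalg.norm(w[i]-w[(i+1)%4]).round(4) for i in range(4)]
    print(name,b.round(1).tolist(),w[:,:2].round(4).tolist(),e[:2],w.mean(0).round(4), (w[1]-w[0])[:2].round(4))
quad(322,146,390,198,.01,85,"small");quad(334,250,428,322,.01,85,"large")
quad(170,140,230,232,.012,60,"stand")
for n,uv in dict(jug=(470,185),cup=(438,269),tamper=(432,350),posts=(545,248),hooks=(604,252),postl=(588,457),neck=(310,275),head=(301,248),hend=(324,338)).items():
    z=dict(jug=.06,cup=.05,tamper=.05,posts=.18,hooks=.17,postl=.18,neck=.07,head=.078,hend=.08)[n]
    print(n,onz(c,[[uv[0]*s,uv[1]*s]],z)[0].round(3))
a=cv2.resize(p[130:240,160:270,::-1],(440,440),interpolation=2);b=cv2.resize(p[130:240,300:400,::-1],(360,440),interpolation=2)
cv2.imwrite("pics/crop1.png",np.hstack([a,b[:, :]]))
E
```

```text
small [[329.0, 152.0], [382.0, 152.0], [382.0, 192.0], [329.0, 192.0]] [[0.6356, -0.1474], [0.6391, -0.3182], [0.509, -0.3138], [0.5061, -0.1455]] [np.float64(0.1709), np.float64(0.1301)] [ 0.5725 -0.2312  0.01  ] [ 0.0034 -0.1708]
large [[339.8, 257.0], [420.2, 255.3], [421.5, 316.4], [341.1, 318.1]] [[0.304, -0.176], [0.3124, -0.4265], [0.1285, -0.4223], [0.1214, -0.1769]] [np.float64(0.2507), np.float64(0.184)] [ 0.2166 -0.3004  0.01  ] [ 0.0084 -0.2505]
stand [[181.1, 170.5], [211.9, 162.8], [226.1, 219.5], [195.3, 227.2]] [[0.5664, 0.3201], [0.5929, 0.2242], [0.4143, 0.1756], [0.389, 0.2698]] [np.float64(0.0995), np.float64(0.1852)] [0.4906 0.2474 0.012 ] [ 0.0266 -0.0959]
jug [ 0.728 -0.051  0.06 ]
cup [0.558 0.012 0.05 ]
tamper [0.399 0.023 0.05 ]
posts [ 0.572 -0.168  0.18 ]
hooks [ 0.569 -0.277  0.17 ]
postl [ 0.209 -0.234  0.18 ]
neck [0.538 0.259 0.07 ]
head [0.589 0.277 0.078]
hend [0.416 0.228 0.08 ]
```

View pics/crop1.png

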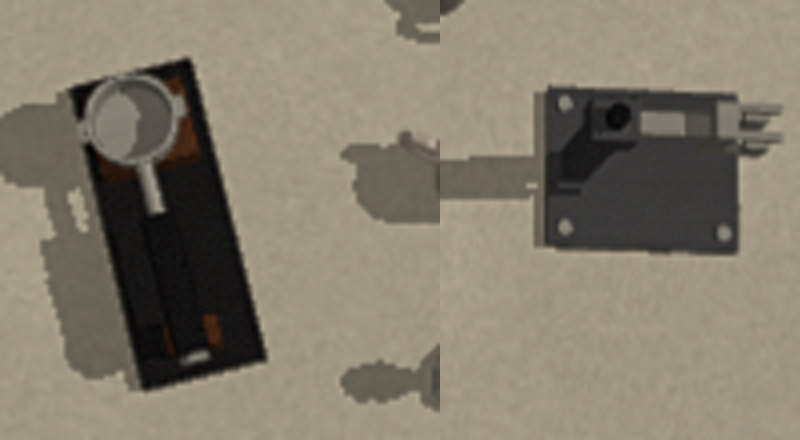

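Only the small rack (top 555,270) measures 171 x 130 mm, so that is the one meant; the other is 251 x 184. The crop shows the steel portafilter on the stand: head (132,118), neck (150,188), tail cap (195,357). The rack's hook prongs are on the right, around (770,123).

```bash
cat >> h.py <<'E'
from scipy.spatial.transform import Rotation as Ro
def rot(o=None):
    o=o or bot.get_obs();q=o["tool_rot"];return Ro.from_quat([q[1],q[2],q[3],q[0]]).as_matrix()
def togo(P,yaw=None):
    o=bot.get_obs();R=rot(o);print("pos",o["eef_pos"].round(4),"tool shift mm",(R.T@(np.array(P)-o["eef_pos"])*1e3).round(1),"yaw",np.degrees(np.arctan2(R[1,0],R[0,0])).round(2),"tilt",np.degrees(R[:2,2]).round(2))
E
python3 - <<'E'
from h import *
d=np.load("top0.npz");c=[d[f"arr_{i}"] for i in range(4)]
A=lambda x,y:[160+x/4-.4,130+y/4-.4]
B=lambda x,y:[300+(x-440)/3.6-.4,130+y/4-.4]
h=onz(c,[A(132,118)],.078)[0];n=onz(c,[A(150,188)],.075)[0];t=onz(c,[A(195,357)],.078)[0]
st=onz(c,[A(65,90),A(190,58),A(267,360),A(143,390)],.012)
print("head",h,"neck",n,"tail",t,"len",np.linalg.norm(h-t),"yaw",np.degrees(np.arctan2(*(h-t)[1::-1])))
e=(st[0]+st[1]-st[2]-st[3])/2;print("stand",st.mean(0),"L",np.linalg.norm(e),"yaw",np.degrees(np.arctan2(e[1],e[0])))
u=(h-t)/np.linalg.norm(h-t);print("grip from head",h-u*.110,"from tail",t+u*.075)
r=onz(c,[B(548,87),B(738,94),B(738,252),B(541,245)],.01);e=(r[0]+r[3]-r[1]-r[2])/2
print("rack",r.mean(0),"L",np.linalg.norm(e),"yaw",np.degrees(np.arctan2(-e[0],e[1])))
print("hook tip plates",onz(c,[B(783,108),B(783,138)],.176))
print("post top",onz(c,[B(618,116)],.179))
togo([h[0],h[1],.3])
E
```

```text
head [0.58752322 0.27745105 0.078     ] neck [0.53492219 0.26255667 0.075     ] tail [0.40856027 0.22515029 0.078     ] len 0.18644866567856325 yaw 16.2906574339218
stand [0.52043454 0.25618035 0.012     ] L 0.24728186081918452 yaw 15.939729858316026
grip from head [0.4819396  0.24659492 0.078     ] from tail [0.4805491  0.24618856 0.078     ]
rack [ 0.57253319 -0.23120383  0.01      ] L 0.17181461163227085 yaw -0.82457688639608
hook tip plates [[ 0.58167285 -0.29912775  0.176     ]
 [ 0.56011476 -0.29828086  0.176     ]]
post top [[ 0.57259788 -0.16877745  0.179     ]]
pos [ 0.2588 -0.6229  0.2304] tool shift mm [ 649.  -705.4  -68.5] yaw 22.56 tilt [-0.04  0.09]
```

>>> jog_arm([
  {"az": 6.5, "fingers": 85},
  {"z": -45},
  {"z": -45},
  {"z": -40},
  {"x": 39, "y": -24},
  {"x": 39, "y": -24},
  {"x": 39, "y": -24},
  {"x": 39, "y": -24},
])

```text
invalid input
```

>>> jog_arm([
  {"x": 39, "y": -24},
  {"x": 39, "y": -24},
  {"x": 39, "y": -24},
  {"x": 39, "y": -24},
  {"x": 39, "y": -24},
  {"x": 39, "y": -24},
  {"x": 39, "y": -24},
  {"x": 0},
])

```text
invalid input
```

```bash
python3 -c "
from h import *
togo([.481,.2465,.2])"
```

```text
pos [ 0.2588 -0.6229  0.2304] tool shift mm [ 538.8 -717.5   31.5] yaw 22.56 tilt [-0.04  0.09]
```

>>> jog_arm([
  {"x": 0, "y": 0, "z": 0, "ax": 0, "ay": 0, "az": 6.5, "fingers": 85},
  {"x": 0, "y": 0, "z": -45, "ax": 0, "ay": 0, "az": 0, "fingers": 85},
  {"x": 0, "y": 0, "z": -45, "ax": 0, "ay": 0, "az": 0, "fingers": 85},
  {"x": 0, "y": 0, "z": -40, "ax": 0, "ay": 0, "az": 0, "fingers": 85},
  {"x": 39, "y": -24, "z": 0, "ax": 0, "ay": 0, "az": 0, "fingers": 85},
  {"x": 39, "y": -24, "z": 0, "ax": 0, "ay": 0, "az": 0, "fingers": 85},
  {"x": 39, "y": -24, "z": 0, "ax": 0, "ay": 0, "az": 0, "fingers": 85},
  {"x": 39, "y": -24, "z": 0, "ax": 0, "ay": 0, "az": 0, "fingers": 85},
])

```text
t: 0.9
eef_pos: [0.3832, -0.4863, 0.3609]
tool_rot: [-0.0, 0.99, 0.14, -0.0]
contact_force: [0.8, -0.3, -0.2]
gripper_width: 0.995
grasp_force: 0.0
```

>>> jog_arm([
  {"x": 39, "y": -24, "z": 0, "ax": 0, "ay": 0, "az": 0, "fingers": 85},
  {"x": 39, "y": -24, "z": 0, "ax": 0, "ay": 0, "az": 0, "fingers": 85},
  {"x": 39, "y": -24, "z": 0, "ax": 0, "ay": 0, "az": 0, "fingers": 85},
  {"x": 39, "y": -24, "z": 0, "ax": 0, "ay": 0, "az": 0, "fingers": 85},
  {"x": 30, "y": -35, "z": 0, "ax": 0, "ay": 0, "az": 0, "fingers": 85},
  {"x": 20, "y": -40, "z": 0, "ax": 0, "ay": 0, "az": 0, "fingers": 85},
  {"x": 10, "y": -45, "z": 0, "ax": 0, "ay": 0, "az": 0, "fingers": 85},
  {"x": 0, "y": -45, "z": 0, "ax": 0, "ay": 0, "az": 0, "fingers": 85},
])

```text
t: 1.7
eef_pos: [0.5181, -0.1745, 0.3605]
tool_rot: [-0.0, 0.99, 0.141, -0.0]
contact_force: [-0.5, -0.0, 0.1]
gripper_width: 0.998
grasp_force: 0.0
```

```bash
python3 -c "
from h import *
togo([.481,.2465,.2])"
```

```text
pos [ 0.5181 -0.1745  0.3605] tool shift mm [  81.7 -414.6  160.9] yaw 16.18 tilt [-0.04  0.05]
```

>>> jog_arm([
  {"x": 8, "y": -41, "z": 0, "ax": 0, "ay": 0, "az": 0, "fingers": 85},
  {"x": 8, "y": -41, "z": 0, "ax": 0, "ay": 0, "az": 0, "fingers": 85},
  {"x": 8, "y": -41, "z": 0, "ax": 0, "ay": 0, "az": 0, "fingers": 85},
  {"x": 8, "y": -41, "z": 0, "ax": 0, "ay": 0, "az": 0, "fingers": 85},
  {"x": 8, "y": -41, "z": 0, "ax": 0, "ay": 0, "az": 0, "fingers": 85},
  {"x": 8, "y": -41, "z": 0, "ax": 0, "ay": 0, "az": 0, "fingers": 85},
  {"x": 8, "y": -41, "z": 0, "ax": 0, "ay": 0, "az": 0, "fingers": 85},
  {"x": 8, "y": -41, "z": 0, "ax": 0, "ay": 0, "az": 0, "fingers": 85},
])

```text
t: 2.5
eef_pos: [0.4878, 0.157, 0.3611]
tool_rot: [0.0, 0.99, 0.14, -0.0]
contact_force: [1.8, -0.5, -0.6]
gripper_width: 0.992
grasp_force: 0.0
```

>>> jog_arm([
  {"x": 9, "y": -43, "z": 0, "ax": 0, "ay": 0, "az": 0, "fingers": 85},
  {"x": 9, "y": -43, "z": 0, "ax": 0, "ay": 0, "az": 0, "fingers": 85},
  {"x": 0, "y": 0, "z": 35, "ax": 0, "ay": 0, "az": 0, "fingers": 85},
  {"x": 0, "y": 0, "z": 40, "ax": 0, "ay": 0, "az": 0, "fingers": 85},
  {"x": 0, "y": 0, "z": 40, "ax": 0, "ay": 0, "az": 0, "fingers": 85},
  {"x": 0, "y": 0, "z": 40, "ax": 0, "ay": 0, "az": 0, "fingers": 85},
  {"x": 0, "y": 0, "z": 20, "ax": 0, "ay": 0, "az": 0, "fingers": 85},
  {"x": 0, "y": 0, "z": 0, "ax": 0, "ay": 0, "az": 0, "fingers": 85},
])

```text
t: 3.3
eef_pos: [0.4798, 0.2416, 0.1829]
tool_rot: [0.001, 0.99, 0.14, -0.003]
contact_force: [-0.5, -0.7, 0.3]
gripper_width: 0.995
grasp_force: 0.0
```

```bash
python3 -c "
from h import *
togo([.481,.2465,.05])
c=cam('scene');cv2.imwrite('pics/s1.png',cv2.resize(c[0][180:320,200:340,::-1],(560,560)))"
```

```text
pos [0.4798 0.2416 0.1829] tool shift mm [  3.4  -4.5 132.9] yaw 16.07 tilt [-0.36 -0.18]
```

View pics/s1.png

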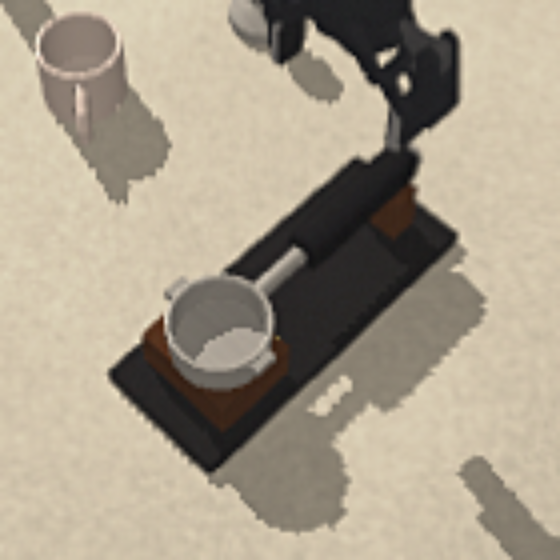

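The crop confirms the steel portafilter on the stand: head (218,330), neck (282,268), black handle up to (410,160). The open fingers are above the handle and aligned with it. Next I descend and grip.

>>> jog_arm([
  {"x": 3, "y": -4, "z": 20, "ax": 0, "ay": 0, "az": 0, "fingers": 85},
  {"x": 0, "y": 0, "z": 30, "ax": 0, "ay": 0, "az": 0, "fingers": 85},
  {"x": 0, "y": 0, "z": 30, "ax": 0, "ay": 0, "az": 0, "fingers": 85},
  {"x": 0, "y": 0, "z": 30, "ax": 0, "ay": 0, "az": 0, "fingers": 85},
  {"x": 0, "y": 0, "z": 15, "ax": 0, "ay": 0, "az": 0, "fingers": 85},
  {"x": 0, "y": 0, "z": 8, "ax": 0, "ay": 0, "az": 0, "fingers": 85},
  {"x": 0, "y": 0, "z": 0, "ax": 0, "ay": 0, "az": 0, "fingers": 85},
  {"x": 0, "y": 0, "z": 0, "ax": 0, "ay": 0, "az": 0, "fingers": 85},
])

```text
t: 4.15
eef_pos: [0.4847, 0.2485, 0.0546]
tool_rot: [-0.0, 0.99, 0.14, 0.001]
contact_force: [0.7, 0.5, 0.2]
gripper_width: 0.992
grasp_force: 0.0
```

>>> jog_arm([
  {"x": 0, "y": 0, "z": 0, "ax": 0, "ay": 0, "az": 0, "fingers": 30},
  {"x": 0, "y": 0, "z": 0, "ax": 0, "ay": 0, "az": 0, "fingers": 25},
  {"x": 0, "y": 0, "z": 0, "ax": 0, "ay": 0, "az": 0, "fingers": 15},
  {"x": 0, "y": 0, "z": 0, "ax": 0, "ay": 0, "az": 0, "fingers": 10},
  {"x": 0, "y": 0, "z": 0, "ax": 0, "ay": 0, "az": 0, "fingers": 10},
  {"x": 0, "y": 0, "z": 0, "ax": 0, "ay": 0, "az": 0, "fingers": 10},
  {"x": 0, "y": 0, "z": 0, "ax": 0, "ay": 0, "az": 0, "fingers": 10},
  {"x": 0, "y": 0, "z": 0, "ax": 0, "ay": 0, "az": 0, "fingers": 10},
], force=100)

```text
t: 4.95
eef_pos: [0.484, 0.2482, 0.0539]
tool_rot: [-0.0, 0.99, 0.14, 0.0]
contact_force: [-1.1, 0.5, 5.6]
gripper_width: 0.287
grasp_force: 99.0
```

```bash
python3 -c "
from h import *
o=bot.get_obs();print(o['gripper_width']*85.4,o['grasp_force'],o['contact_force'].round(2),o['torque'].round(3))
togo([.481,.2465,.05])"
```

```text
24.524529272825895 98.96465420722961 [-1.09  0.54  5.57] [-0.094  0.266  0.001]
pos [0.484  0.2482 0.0539] tool shift mm [-3.4  0.7  3.9] yaw 16.07 tilt [0.04 0.02]
```

>>> jog_arm([
  {"x": 0, "y": 0, "z": -5, "ax": 0, "ay": 0, "az": 0, "fingers": 10},
  {"x": 0, "y": 0, "z": -10, "ax": 0, "ay": 0, "az": 0, "fingers": 10},
  {"x": 0, "y": 0, "z": -20, "ax": 0, "ay": 0, "az": 0, "fingers": 10},
  {"x": 0, "y": 0, "z": -30, "ax": 0, "ay": 0, "az": 0, "fingers": 10},
  {"x": 0, "y": 0, "z": -30, "ax": 0, "ay": 0, "az": 0, "fingers": 10},
  {"x": 0, "y": 0, "z": -30, "ax": 0, "ay": 0, "az": 0, "fingers": 10},
  {"x": 0, "y": 0, "z": -30, "ax": 0, "ay": 0, "az": 0, "fingers": 10},
  {"x": 0, "y": 0, "z": -20, "ax": 0, "ay": 0, "az": 0, "fingers": 10},
])

```text
t: 5.75
eef_pos: [0.4838, 0.248, 0.2308]
tool_rot: [-0.0, 0.99, 0.14, 0.001]
contact_force: [-0.4, 0.6, -4.2]
gripper_width: 0.286
grasp_force: 98.3
```

>>> jog_arm([
  {"x": 0, "y": 0, "z": -30, "ax": 0, "ay": 0, "az": 0, "fingers": 10},
  {"x": 0, "y": 0, "z": -30, "ax": 0, "ay": 0, "az": 0, "fingers": 10},
  {"x": 0, "y": 0, "z": -25, "ax": 0, "ay": 0, "az": 0, "fingers": 10},
  {"x": 0, "y": 0, "z": -10, "ax": 0, "ay": 0, "az": 4, "fingers": 10},
  {"x": 0, "y": 0, "z": 0, "ax": 0, "ay": 0, "az": 5, "fingers": 10},
  {"x": 0, "y": 0, "z": 0, "ax": 0, "ay": 0, "az": 5, "fingers": 10},
  {"x": 0, "y": 0, "z": 0, "ax": 0, "ay": 0, "az": 2.9, "fingers": 10},
  {"x": 0, "y": 0, "z": 0, "ax": 0, "ay": 0, "az": 0, "fingers": 10},
])

```text
t: 6.55
eef_pos: [0.483, 0.2476, 0.3234]
tool_rot: [0.0, 1.0, -0.007, -0.0]
contact_force: [-0.0, 0.3, -3.6]
gripper_width: 0.29
grasp_force: 98.3
```

```bash
python3 -c "
from h import *
o=bot.get_obs();print(o['t'],o['gripper_width']*85.4,o['grasp_force'],o['contact_force'].round(2),o['torque'].round(3))
a=np.radians(-.8);R=np.array([[np.cos(a),-np.sin(a)],[np.sin(a),np.cos(a)]])
for y in(-.125,): togo([*(np.array([.5725,-.2312])+R@[-.052,y]),.30])
c=cam('scene');np.savez('scene2.npz',*c);cv2.imwrite('pics/s2.png',cv2.resize(c[0][:,:,::-1],(800,600)))"
```

```text
6.55 24.78435871372426 98.28605890274048 [-0.05  0.32 -3.61] [-0.03   0.225  0.034]
pos [0.483  0.2476 0.3234] tool shift mm [ 44.6 602.4  23.6] yaw -0.84 tilt [-0.05 -0.03]
```

View pics/s2.png

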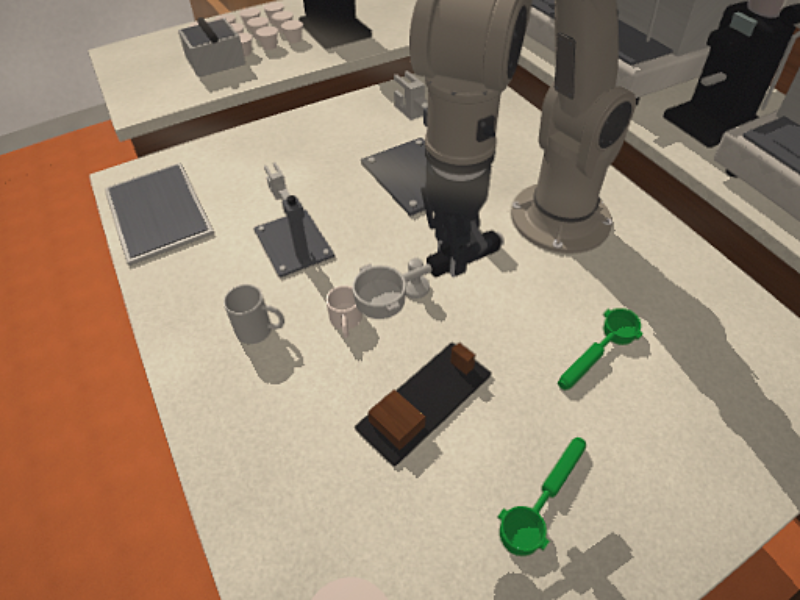

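The portafilter is held level clear of the stand, with its head at (380,290), and the stand below is empty. Now across, passing well above the cup and the rack.

>>> jog_arm([
  {"x": 3, "y": 15, "z": 0, "ax": 0, "ay": 0, "az": 0, "fingers": 10},
  {"x": 3, "y": 30, "z": 0, "ax": 0, "ay": 0, "az": 0, "fingers": 10},
  {"x": 3, "y": 40, "z": 0, "ax": 0, "ay": 0, "az": 0, "fingers": 10},
  {"x": 3, "y": 40, "z": 0, "ax": 0, "ay": 0, "az": 0, "fingers": 10},
  {"x": 3, "y": 40, "z": 0, "ax": 0, "ay": 0, "az": 0, "fingers": 10},
  {"x": 3, "y": 40, "z": 0, "ax": 0, "ay": 0, "az": 0, "fingers": 10},
  {"x": 3, "y": 40, "z": 0, "ax": 0, "ay": 0, "az": 0, "fingers": 10},
  {"x": 3, "y": 40, "z": 0, "ax": 0, "ay": 0, "az": 0, "fingers": 10},
])

```text
t: 7.4
eef_pos: [0.503, -0.039, 0.3235]
tool_rot: [0.0, 1.0, -0.006, -0.0]
contact_force: [0.1, 0.6, -3.7]
gripper_width: 0.291
grasp_force: 98.4
```

>>> jog_arm([
  {"x": 3, "y": 40, "z": 0, "ax": 0, "ay": 0, "az": 0, "fingers": 10},
  {"x": 3, "y": 40, "z": 0, "ax": 0, "ay": 0, "az": 0, "fingers": 10},
  {"x": 3, "y": 40, "z": 0, "ax": 0, "ay": 0, "az": 0, "fingers": 10},
  {"x": 3, "y": 40, "z": 0, "ax": 0, "ay": 0, "az": 0, "fingers": 10},
  {"x": 3, "y": 40, "z": 0, "ax": 0, "ay": 0, "az": 0, "fingers": 10},
  {"x": 3, "y": 40, "z": 0, "ax": 0, "ay": 0, "az": 0, "fingers": 10},
  {"x": 2, "y": 25, "z": 0, "ax": 0, "ay": 0, "az": 0, "fingers": 10},
  {"x": 0, "y": 10, "z": 0, "ax": 0, "ay": 0, "az": 0, "fingers": 10},
])

```text
t: 8.2
eef_pos: [0.5184, -0.3162, 0.3228]
tool_rot: [0.0, 1.0, -0.009, -0.001]
contact_force: [-0.6, -0.1, -4.0]
gripper_width: 0.292
grasp_force: 98.5
```

```bash
python3 -c "
from h import *
o=bot.get_obs();print(o['t'],o['contact_force'].round(2),o['torque'].round(3))
a=np.radians(-.8);R=np.array([[np.cos(a),-np.sin(a)],[np.sin(a),np.cos(a)]])
for y in(-.125,): togo([*(np.array([.5725,-.2312])+R@[-.052,y]),.142])"
```

```text
8.2 [-0.6  -0.11 -4.01] [0.08  0.254 0.03 ]
pos [ 0.5184 -0.3162  0.3228] tool shift mm [  1.3  39.1 180.8] yaw -1.0 tilt [-0.07 -0.05]
```

>>> jog_arm([
  {"x": 1, "y": 20, "z": 0, "ax": 0, "ay": 0, "az": 0, "fingers": 10},
  {"x": 0, "y": 20, "z": 0, "ax": 0, "ay": 0, "az": 0, "fingers": 10},
  {"x": 0, "y": 0, "z": 0, "ax": 0, "ay": 0, "az": 0, "fingers": 10},
  {"x": 0, "y": 0, "z": 30, "ax": 0, "ay": 0, "az": 0, "fingers": 10},
  {"x": 0, "y": 0, "z": 40, "ax": 0, "ay": 0, "az": 0, "fingers": 10},
  {"x": 0, "y": 0, "z": 40, "ax": 0, "ay": 0, "az": 0, "fingers": 10},
  {"x": 0, "y": 0, "z": 40, "ax": 0, "ay": 0, "az": 0, "fingers": 10},
  {"x": 0, "y": 0, "z": 20, "ax": 0, "ay": 0, "az": 0, "fingers": 10},
])

```text
t: 9.0
eef_pos: [0.5184, -0.3496, 0.1496]
tool_rot: [-0.002, 1.0, -0.006, -0.002]
contact_force: [-0.5, 0.6, -3.5]
gripper_width: 0.29
grasp_force: 98.5
```

>>> jog_arm([
  {"x": 0, "y": 0, "z": 8, "ax": 0, "ay": 0, "az": 0, "fingers": 10},
  {"x": 0, "y": 0, "z": 3, "ax": 0, "ay": 0, "az": 0, "fingers": 10},
  {"x": 0, "y": 0, "z": 0, "ax": 0, "ay": 0, "az": 0, "fingers": 10},
  {"x": 0, "y": 0, "z": 0, "ax": 0, "ay": 0, "az": 0, "fingers": 10},
  {"x": 0, "y": 0, "z": 0, "ax": 0, "ay": 0, "az": 0, "fingers": 10},
  {"x": 0, "y": 0, "z": 0, "ax": 0, "ay": 0, "az": 0, "fingers": 10},
  {"x": 0, "y": 0, "z": 0, "ax": 0, "ay": 0, "az": 0, "fingers": 10},
  {"x": 0, "y": 0, "z": 0, "ax": 0, "ay": 0, "az": 0, "fingers": 10},
])

```text
t: 9.8
eef_pos: [0.52, -0.3528, 0.1425]
tool_rot: [0.0, 1.0, -0.007, 0.0]
contact_force: [0.5, -0.3, -3.3]
gripper_width: 0.285
grasp_force: 98.5
```

```bash
python3 -c "
from h import *
o=bot.get_obs();print(o['t'],o['contact_force'].round(2),o['torque'].round(3))
a=np.radians(-.8);R=np.array([[np.cos(a),-np.sin(a)],[np.sin(a),np.cos(a)]])
togo([*(np.array([.5725,-.2312])+R@[-.052,-.073]),.142])
s=[]
for n in ('scene','top'):
  c=cam(n);np.savez(n+'3.npz',*c)
  T=o['eef_pos']+rot(o)@[.052,0,-.016];u=proj(c,[T])[0];print(n,u, proj(c,[[.571,-.2985,.158]]))
  x,y=u.astype(int)-40;s.append(cv2.resize(c[0][y:y+90,x:x+90,::-1],(400,400),interpolation=2));print(x,y)
cv2.imwrite('pics/c3.png',np.hstack(s))"
```

```text
9.8 [ 0.53 -0.28 -3.29] [-0.002  0.219 -0.019]
pos [ 0.52   -0.3528  0.1425] tool shift mm [ -1.3 -49.4   0.5] yaw -0.84 tilt [ 0.02 -0.01]
scene [166.859101    99.88563232] [[172.85319304 108.58018295]]
126 59
top [411.81059683 161.79184671] [[392.59478475 161.80836188]]
371 121
```

View pics/c3.png

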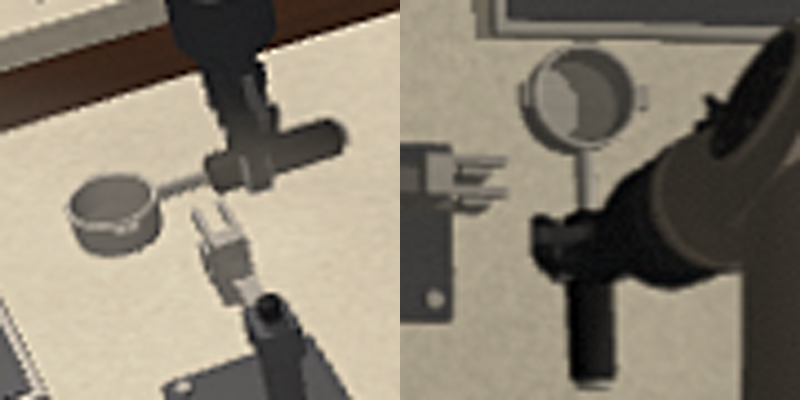

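The crops show the neck outside the mouth and level with it. In the top crop the neck is at (584,178) against the hook's midline at row 177, so the alignment along the neck is within about 2 mm. I'll slide in and watch the force.

>>> jog_arm([
  {"x": -1, "y": -4, "z": 0, "ax": 0, "ay": 0, "az": 0, "fingers": 10},
  {"x": 0, "y": -7, "z": 0, "ax": 0, "ay": 0, "az": 0, "fingers": 10},
  {"x": 0, "y": -7, "z": 0, "ax": 0, "ay": 0, "az": 0, "fingers": 10},
  {"x": 0, "y": -7, "z": 0, "ax": 0, "ay": 0, "az": 0, "fingers": 10},
  {"x": 0, "y": -7, "z": 0, "ax": 0, "ay": 0, "az": 0, "fingers": 10},
  {"x": 0, "y": -7, "z": 0, "ax": 0, "ay": 0, "az": 0, "fingers": 10},
  {"x": 0, "y": -6, "z": 0, "ax": 0, "ay": 0, "az": 0, "fingers": 10},
  {"x": 0, "y": -4, "z": 0, "ax": 0, "ay": 0, "az": 0, "fingers": 10},
])

```text
t: 10.7
eef_pos: [0.5198, -0.3029, 0.1424]
tool_rot: [-0.0, 1.0, -0.007, 0.0]
contact_force: [0.5, 0.5, -2.3]
gripper_width: 0.283
grasp_force: 98.6
```

>>> jog_arm([
  {"x": 0, "y": -2, "z": 0, "ax": 0, "ay": 0, "az": 0, "fingers": 10},
  {"x": 0, "y": -2, "z": 0, "ax": 0, "ay": 0, "az": 0, "fingers": 10},
  {"x": 0, "y": -2, "z": 0, "ax": 0, "ay": 0, "az": 0, "fingers": 10},
  {"x": 0, "y": -2, "z": 0, "ax": 0, "ay": 0, "az": 0, "fingers": 10},
  {"x": 0, "y": -2, "z": 0, "ax": 0, "ay": 0, "az": 0, "fingers": 10},
  {"x": 0, "y": -2, "z": 0, "ax": 0, "ay": 0, "az": 0, "fingers": 10},
  {"x": 0, "y": -1, "z": 0, "ax": 0, "ay": 0, "az": 0, "fingers": 10},
  {"x": 0, "y": -1, "z": 0, "ax": 0, "ay": 0, "az": 0, "fingers": 10},
])

```text
t: 11.5
eef_pos: [0.5199, -0.2897, 0.1423]
tool_rot: [0.0, 1.0, -0.007, 0.0]
contact_force: [0.3, 1.3, -2.6]
gripper_width: 0.29
grasp_force: 98.6
```

```bash
python3 -c "
from h import *
o=bot.get_obs();print(o['t'],o['contact_force'].round(2),o['torque'].round(3))
a=np.radians(-.8);R=np.array([[np.cos(a),-np.sin(a)],[np.sin(a),np.cos(a)]])
togo([*(np.array([.5725,-.2312])+R@[-.052,-.0385]),.142])"
```

```text
11.5 [ 0.31  1.27 -2.55] [0.01  0.195 0.038]
pos [ 0.5199 -0.2897  0.1423] tool shift mm [ -0.2 -20.7   0.3] yaw -0.84 tilt [ 0. -0.]
```

>>> jog_arm([
  {"x": 0, "y": -1, "z": 0, "ax": 0, "ay": 0, "az": 0, "fingers": 10},
  {"x": 0, "y": -1, "z": 0, "ax": 0, "ay": 0, "az": 0, "fingers": 10},
  {"x": 0, "y": -1, "z": 0, "ax": 0, "ay": 0, "az": 0, "fingers": 10},
  {"x": 0, "y": -1, "z": 0, "ax": 0, "ay": 0, "az": 0, "fingers": 10},
  {"x": 0, "y": -1, "z": 0, "ax": 0, "ay": 0, "az": 0, "fingers": 10},
  {"x": 0, "y": -1, "z": 0, "ax": 0, "ay": 0, "az": 0, "fingers": 10},
  {"x": 0, "y": -1, "z": 0, "ax": 0, "ay": 0, "az": 0, "fingers": 10},
  {"x": 0, "y": -1, "z": 0, "ax": 0, "ay": 0, "az": 0, "fingers": 10},
])

```text
t: 12.3
eef_pos: [0.52, -0.2817, 0.1423]
tool_rot: [0.0, 1.0, -0.007, -0.0]
contact_force: [-0.5, 0.3, -3.1]
gripper_width: 0.289
grasp_force: 98.6
```

>>> jog_arm([
  {"x": 0, "y": -1, "z": 0, "ax": 0, "ay": 0, "az": 0, "fingers": 10},
  {"x": 0, "y": -1, "z": 0, "ax": 0, "ay": 0, "az": 0, "fingers": 10},
  {"x": 0, "y": -1, "z": 0, "ax": 0, "ay": 0, "az": 0, "fingers": 10},
  {"x": 0, "y": -1, "z": 0, "ax": 0, "ay": 0, "az": 0, "fingers": 10},
  {"x": 0, "y": 0, "z": 0, "ax": 0, "ay": 0, "az": 0, "fingers": 10},
  {"x": 0, "y": 0, "z": 0, "ax": 0, "ay": 0, "az": 0, "fingers": 10},
  {"x": 0, "y": 0, "z": 0, "ax": 0, "ay": 0, "az": 0, "fingers": 10},
  {"x": 0, "y": 0, "z": 0, "ax": 0, "ay": 0, "az": 0, "fingers": 10},
])

```text
t: 13.1
eef_pos: [0.52, -0.2778, 0.1423]
tool_rot: [0.0, 1.0, -0.007, 0.0]
contact_force: [0.7, 0.4, -3.3]
gripper_width: 0.293
grasp_force: 98.6
```

>>> jog_arm([
  {"x": 0, "y": -0.5, "z": 0, "ax": 0, "ay": 0, "az": 0, "fingers": 10},
  {"x": 0, "y": -0.5, "z": 0, "ax": 0, "ay": 0, "az": 0, "fingers": 10},
  {"x": 0, "y": -0.5, "z": 0, "ax": 0, "ay": 0, "az": 0, "fingers": 10},
  {"x": 0, "y": -0.5, "z": 0, "ax": 0, "ay": 0, "az": 0, "fingers": 10},
  {"x": 0, "y": -0.5, "z": 0, "ax": 0, "ay": 0, "az": 0, "fingers": 10},
  {"x": 0, "y": -0.5, "z": 0, "ax": 0, "ay": 0, "az": 0, "fingers": 10},
  {"x": 0, "y": 0, "z": 0, "ax": 0, "ay": 0, "az": 0, "fingers": 10},
  {"x": 0, "y": 0, "z": 0, "ax": 0, "ay": 0, "az": 0, "fingers": 10},
])

```text
t: 13.9
eef_pos: [0.5201, -0.2748, 0.1423]
tool_rot: [0.0, 1.0, -0.007, -0.0]
contact_force: [-0.8, 0.7, -3.0]
gripper_width: 0.289
grasp_force: 98.6
```

>>> jog_arm([
  {"x": 0, "y": -0.5, "z": 0, "ax": 0, "ay": 0, "az": 0, "fingers": 10},
  {"x": 0, "y": -0.5, "z": 0, "ax": 0, "ay": 0, "az": 0, "fingers": 10},
  {"x": 0, "y": -0.5, "z": 0, "ax": 0, "ay": 0, "az": 0, "fingers": 10},
  {"x": 0, "y": -0.5, "z": 0, "ax": 0, "ay": 0, "az": 0, "fingers": 10},
  {"x": 0, "y": -0.5, "z": 0, "ax": 0, "ay": 0, "az": 0, "fingers": 10},
  {"x": 0, "y": 0, "z": 0, "ax": 0, "ay": 0, "az": 0, "fingers": 10},
  {"x": 0, "y": 0, "z": 0, "ax": 0, "ay": 0, "az": 0, "fingers": 10},
  {"x": 0, "y": 0, "z": 0, "ax": 0, "ay": 0, "az": 0, "fingers": 10},
])

```text
t: 14.7
eef_pos: [0.5201, -0.2723, 0.1423]
tool_rot: [0.0, 1.0, -0.007, -0.0]
contact_force: [-0.9, -0.6, -3.1]
gripper_width: 0.29
grasp_force: 98.6
```

>>> jog_arm([
  {"x": 0, "y": -0.5, "z": 0, "ax": 0, "ay": 0, "az": 0, "fingers": 10},
  {"x": 0, "y": -0.5, "z": 0, "ax": 0, "ay": 0, "az": 0, "fingers": 10},
  {"x": 0, "y": -0.5, "z": 0, "ax": 0, "ay": 0, "az": 0, "fingers": 10},
  {"x": 0, "y": -0.5, "z": 0, "ax": 0, "ay": 0, "az": 0, "fingers": 10},
  {"x": 0, "y": 0, "z": 0, "ax": 0, "ay": 0, "az": 0, "fingers": 10},
  {"x": 0, "y": 0, "z": 0, "ax": 0, "ay": 0, "az": 0, "fingers": 10},
  {"x": 0, "y": 0, "z": 0, "ax": 0, "ay": 0, "az": 0, "fingers": 10},
  {"x": 0, "y": 0, "z": 0, "ax": 0, "ay": 0, "az": 0, "fingers": 10},
])

```text
t: 15.5
eef_pos: [0.5202, -0.2703, 0.1423]
tool_rot: [0.0, 1.0, -0.007, 0.0]
contact_force: [-0.3, -1.2, -3.1]
gripper_width: 0.285
grasp_force: 98.6
```

>>> jog_arm([
  {"x": 0, "y": -0.5, "z": 0, "ax": 0, "ay": 0, "az": 0, "fingers": 10},
  {"x": 0, "y": -0.5, "z": 0, "ax": 0, "ay": 0, "az": 0, "fingers": 10},
  {"x": 0, "y": 0, "z": 0, "ax": 0, "ay": 0, "az": 0, "fingers": 10},
  {"x": 0, "y": 0, "z": 0, "ax": 0, "ay": 0, "az": 0, "fingers": 10},
  {"x": 0, "y": 0, "z": 0, "ax": 0, "ay": 0, "az": 0, "fingers": 10},
  {"x": 0, "y": 0, "z": 0, "ax": 0, "ay": 0, "az": 0, "fingers": 10},
  {"x": 0, "y": 0, "z": 0, "ax": 0, "ay": 0, "az": 0, "fingers": 10},
  {"x": 0, "y": 0, "z": 0, "ax": 0, "ay": 0, "az": 0, "fingers": 10},
])

```text
t: 16.3
eef_pos: [0.5202, -0.2692, 0.1423]
tool_rot: [-0.0, 1.0, -0.007, -0.0]
contact_force: [0.1, -1.1, -3.7]
gripper_width: 0.285
grasp_force: 98.6
```

>>> jog_arm([
  {"x": 0, "y": -0.5, "z": 0, "ax": 0, "ay": 0, "az": 0, "fingers": 10},
  {"x": 0, "y": -0.5, "z": 0, "ax": 0, "ay": 0, "az": 0, "fingers": 10},
  {"x": 0, "y": 0, "z": 0, "ax": 0, "ay": 0, "az": 0, "fingers": 10},
  {"x": 0, "y": -0.5, "z": 0, "ax": 0, "ay": 0, "az": 0, "fingers": 10},
  {"x": 0, "y": 0, "z": 0, "ax": 0, "ay": 0, "az": 0, "fingers": 10},
  {"x": 0, "y": 0, "z": 0, "ax": 0, "ay": 0, "az": 0, "fingers": 10},
  {"x": 0, "y": 0, "z": 0, "ax": 0, "ay": 0, "az": 0, "fingers": 10},
  {"x": 0, "y": 0, "z": 0, "ax": 0, "ay": 0, "az": 0, "fingers": 10},
])

```text
t: 17.1
eef_pos: [0.5202, -0.2678, 0.1423]
tool_rot: [0.0, 1.0, -0.007, -0.0]
contact_force: [0.8, 0.1, -3.7]
gripper_width: 0.292
grasp_force: 98.6
```

```bash
python3 -c "
from h import *
o=bot.get_obs();print(o['t'],o['contact_force'].round(2),o['torque'].round(3),o['eef_pos'])"
```

```text
17.1 [ 0.78  0.07 -3.7 ] [0.008 0.204 0.043] [ 0.52019665 -0.26775916  0.14229964]
```

No contact yet, so I keep going.

>>> jog_arm([
  {"x": 0, "y": -0.5, "z": 0, "ax": 0, "ay": 0, "az": 0, "fingers": 10},
  {"x": 0, "y": -0.5, "z": 0, "ax": 0, "ay": 0, "az": 0, "fingers": 10},
  {"x": 0, "y": -0.5, "z": 0, "ax": 0, "ay": 0, "az": 0, "fingers": 10},
  {"x": 0, "y": -0.5, "z": 0, "ax": 0, "ay": 0, "az": 0, "fingers": 10},
  {"x": 0, "y": 0, "z": 0, "ax": 0, "ay": 0, "az": 0, "fingers": 10},
  {"x": 0, "y": 0, "z": 0, "ax": 0, "ay": 0, "az": 0, "fingers": 10},
  {"x": 0, "y": 0, "z": 0, "ax": 0, "ay": 0, "az": 0, "fingers": 10},
  {"x": 0, "y": 0, "z": 0, "ax": 0, "ay": 0, "az": 0, "fingers": 10},
])

```text
t: 17.9
eef_pos: [0.5202, -0.2672, 0.1424]
tool_rot: [0.001, 1.0, -0.008, 0.0]
contact_force: [1.6, -5.0, -5.4]
gripper_width: 0.286
grasp_force: 98.5
```

Contact at the back: 5 N in y, with the tool stopped at y about -0.2673. I back off to the middle of the throat (about 1.5 mm clear) and lower.

>>> jog_arm([
  {"x": 0, "y": 1.5, "z": 0, "ax": 0, "ay": 0, "az": 0, "fingers": 10},
  {"x": 0, "y": 1.4, "z": 0, "ax": 0, "ay": 0, "az": 0, "fingers": 10},
  {"x": 0, "y": 0, "z": 0, "ax": 0, "ay": 0, "az": 0, "fingers": 10},
  {"x": 0, "y": 0, "z": 0, "ax": 0, "ay": 0, "az": 0, "fingers": 10},
  {"x": 0, "y": 0, "z": 1, "ax": 0, "ay": 0, "az": 0, "fingers": 10},
  {"x": 0, "y": 0, "z": 1, "ax": 0, "ay": 0, "az": 0, "fingers": 10},
  {"x": 0, "y": 0, "z": 1, "ax": 0, "ay": 0, "az": 0, "fingers": 10},
  {"x": 0, "y": 0, "z": 0, "ax": 0, "ay": 0, "az": 0, "fingers": 10},
])

```text
t: 18.7
eef_pos: [0.5201, -0.2685, 0.1391]
tool_rot: [-0.0, 1.0, -0.007, -0.0]
contact_force: [0.4, 0.3, -4.0]
gripper_width: 0.288
grasp_force: 98.8
```

>>> jog_arm([
  {"x": 0, "y": 0, "z": 1, "ax": 0, "ay": 0, "az": 0, "fingers": 10},
  {"x": 0, "y": 0, "z": 1, "ax": 0, "ay": 0, "az": 0, "fingers": 10},
  {"x": 0, "y": 0, "z": 0.5, "ax": 0, "ay": 0, "az": 0, "fingers": 10},
  {"x": 0, "y": 0, "z": 0.5, "ax": 0, "ay": 0, "az": 0, "fingers": 10},
  {"x": 0, "y": 0, "z": 0.5, "ax": 0, "ay": 0, "az": 0, "fingers": 10},
  {"x": 0, "y": 0, "z": 0.5, "ax": 0, "ay": 0, "az": 0, "fingers": 10},
  {"x": 0, "y": 0, "z": 0, "ax": 0, "ay": 0, "az": 0, "fingers": 10},
  {"x": 0, "y": 0, "z": 0, "ax": 0, "ay": 0, "az": 0, "fingers": 10},
])

```text
t: 19.5
eef_pos: [0.5202, -0.2687, 0.1353]
tool_rot: [0.0, 1.0, -0.007, 0.0]
contact_force: [-0.7, -0.3, -4.0]
gripper_width: 0.288
grasp_force: 98.8
```

>>> jog_arm([
  {"x": 0, "y": 0, "z": 1, "ax": 0, "ay": 0, "az": 0, "fingers": 10},
  {"x": 0, "y": 0, "z": 1, "ax": 0, "ay": 0, "az": 0, "fingers": 10},
  {"x": 0, "y": 0, "z": 1, "ax": 0, "ay": 0, "az": 0, "fingers": 10},
  {"x": 0, "y": 0, "z": 1, "ax": 0, "ay": 0, "az": 0, "fingers": 10},
  {"x": 0, "y": 0, "z": 1, "ax": 0, "ay": 0, "az": 0, "fingers": 10},
  {"x": 0, "y": 0, "z": 1, "ax": 0, "ay": 0, "az": 0, "fingers": 10},
  {"x": 0, "y": 0, "z": 0.5, "ax": 0, "ay": 0, "az": 0, "fingers": 10},
  {"x": 0, "y": 0, "z": 0, "ax": 0, "ay": 0, "az": 0, "fingers": 10},
])

```text
t: 20.3
eef_pos: [0.5201, -0.2686, 0.1287]
tool_rot: [-0.0, 1.0, -0.007, -0.0]
contact_force: [-0.8, 0.1, -3.0]
gripper_width: 0.288
grasp_force: 98.8
```

>>> jog_arm([
  {"x": 0, "y": 0, "z": 0.5, "ax": 0, "ay": 0, "az": 0, "fingers": 10},
  {"x": 0, "y": 0, "z": 0.5, "ax": 0, "ay": 0, "az": 0, "fingers": 10},
  {"x": 0, "y": 0, "z": 0.5, "ax": 0, "ay": 0, "az": 0, "fingers": 10},
  {"x": 0, "y": 0, "z": 0.5, "ax": 0, "ay": 0, "az": 0, "fingers": 10},
  {"x": 0, "y": 0, "z": 0, "ax": 0, "ay": 0, "az": 0, "fingers": 10},
  {"x": 0, "y": 0, "z": 0, "ax": 0, "ay": 0, "az": 0, "fingers": 10},
  {"x": 0, "y": 0, "z": 0, "ax": 0, "ay": 0, "az": 0, "fingers": 10},
  {"x": 0, "y": 0, "z": 0, "ax": 0, "ay": 0, "az": 0, "fingers": 10},
])

```text
t: 21.1
eef_pos: [0.5202, -0.2687, 0.1268]
tool_rot: [0.0, 1.0, -0.007, 0.0]
contact_force: [0.2, -0.5, -3.0]
gripper_width: 0.29
grasp_force: 98.8
```

>>> jog_arm([
  {"x": 0, "y": 0, "z": 0.5, "ax": 0, "ay": 0, "az": 0, "fingers": 10},
  {"x": 0, "y": 0, "z": 0.5, "ax": 0, "ay": 0, "az": 0, "fingers": 10},
  {"x": 0, "y": 0, "z": 0.5, "ax": 0, "ay": 0, "az": 0, "fingers": 10},
  {"x": 0, "y": 0, "z": 0.5, "ax": 0, "ay": 0, "az": 0, "fingers": 10},
  {"x": 0, "y": 0, "z": 0, "ax": 0, "ay": 0, "az": 0, "fingers": 10},
  {"x": 0, "y": 0, "z": 0, "ax": 0, "ay": 0, "az": 0, "fingers": 10},
  {"x": 0, "y": 0, "z": 0, "ax": 0, "ay": 0, "az": 0, "fingers": 10},
  {"x": 0, "y": 0, "z": 0, "ax": 0, "ay": 0, "az": 0, "fingers": 10},
])

```text
t: 21.9
eef_pos: [0.5202, -0.2687, 0.1248]
tool_rot: [0.0, 1.0, -0.007, 0.0]
contact_force: [0.1, 0.4, -3.9]
gripper_width: 0.288
grasp_force: 98.8
```

>>> jog_arm([
  {"x": 0, "y": 0, "z": 0.5, "ax": 0, "ay": 0, "az": 0, "fingers": 10},
  {"x": 0, "y": 0, "z": 0.5, "ax": 0, "ay": 0, "az": 0, "fingers": 10},
  {"x": 0, "y": 0, "z": 0, "ax": 0, "ay": 0, "az": 0, "fingers": 10},
  {"x": 0, "y": 0, "z": 0, "ax": 0, "ay": 0, "az": 0, "fingers": 10},
  {"x": 0, "y": 0, "z": 0, "ax": 0, "ay": 0, "az": 0, "fingers": 10},
  {"x": 0, "y": 0, "z": 0, "ax": 0, "ay": 0, "az": 0, "fingers": 10},
  {"x": 0, "y": 0, "z": 0, "ax": 0, "ay": 0, "az": 0, "fingers": 10},
  {"x": 0, "y": 0, "z": 0, "ax": 0, "ay": 0, "az": 0, "fingers": 10},
])

```text
t: 22.7
eef_pos: [0.5203, -0.2687, 0.1239]
tool_rot: [0.0, 1.0, -0.007, 0.0]
contact_force: [-1.1, -0.1, -0.1]
gripper_width: 0.285
grasp_force: 99.3
```

>>> jog_arm([
  {"x": 0, "y": 0, "z": 0.4, "ax": 0, "ay": 0, "az": 0, "fingers": 10},
  {"x": 0, "y": 0, "z": 0, "ax": 0, "ay": 0, "az": 0, "fingers": 10},
  {"x": 0, "y": 0, "z": 0, "ax": 0, "ay": 0, "az": 0, "fingers": 10},
  {"x": 0, "y": 0, "z": 0, "ax": 0, "ay": 0, "az": 0, "fingers": 10},
  {"x": 0, "y": 0, "z": 0, "ax": 0, "ay": 0, "az": 0, "fingers": 10},
  {"x": 0, "y": 0, "z": 0, "ax": 0, "ay": 0, "az": 0, "fingers": 10},
  {"x": 0, "y": 0, "z": 0, "ax": 0, "ay": 0, "az": 0, "fingers": 10},
  {"x": 0, "y": 0, "z": 0, "ax": 0, "ay": 0, "az": 0, "fingers": 10},
])

```text
t: 23.5
eef_pos: [0.5203, -0.2687, 0.1236]
tool_rot: [0.0, 1.0, -0.007, 0.0]
contact_force: [-3.9, 1.1, 5.1]
gripper_width: 0.291
grasp_force: 100.0
```

```bash
python3 -c "
from h import *
o=bot.get_obs();print(o['t'],o['contact_force'].round(2),o['torque'].round(3),o['eef_pos'])
s=[]
for n in ('scene','top'):
  c=cam(n)
  T=o['eef_pos']+rot(o)@[.052,0,-.016];u=proj(c,[T])[0]
  x,y=u.astype(int)-40;s.append(cv2.resize(c[0][y:y+90,x:x+90,::-1],(400,400),interpolation=2));print(n,u,x,y)
cv2.imwrite('pics/c4.png',np.hstack(s))"
```

```text
23.5 [-3.87  1.14  5.12] [0.17  0.414 0.019] [ 0.52027393 -0.26870477  0.12357096]
scene [176.59297341 117.92186331] 136 77
top [380.40745403 162.68119288] 340 122
```

View pics/c4.png

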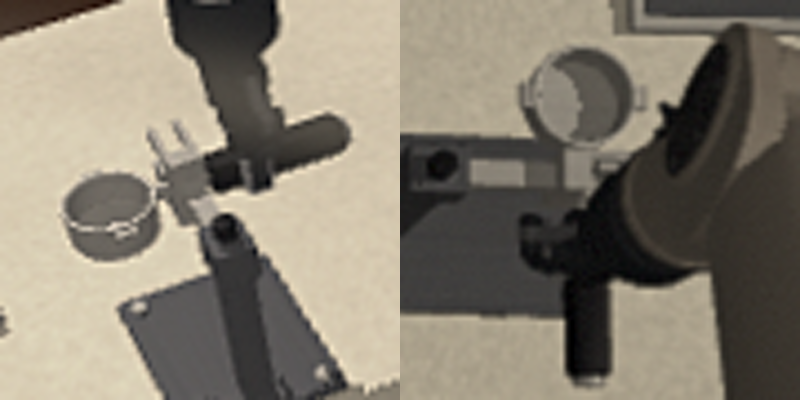

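Seated: floor contact with TCP z at 0.1236, which puts the neck at about 0.140. The crops show the neck in the hook between head and handle. I unload a little, soften the grip, then open.

>>> jog_arm([
  {"x": 0, "y": 0, "z": -0.3, "ax": 0, "ay": 0, "az": 0, "fingers": 10},
  {"x": 0, "y": 0, "z": 0, "ax": 0, "ay": 0, "az": 0, "fingers": 10},
  {"x": 0, "y": 0, "z": 0, "ax": 0, "ay": 0, "az": 0, "fingers": 10},
  {"x": 0, "y": 0, "z": 0, "ax": 0, "ay": 0, "az": 0, "fingers": 10},
  {"x": 0, "y": 0, "z": 0, "ax": 0, "ay": 0, "az": 0, "fingers": 10},
  {"x": 0, "y": 0, "z": 0, "ax": 0, "ay": 0, "az": 0, "fingers": 10},
  {"x": 0, "y": 0, "z": 0, "ax": 0, "ay": 0, "az": 0, "fingers": 10},
  {"x": 0, "y": 0, "z": 0, "ax": 0, "ay": 0, "az": 0, "fingers": 10},
], force=20)

```text
t: 24.4
eef_pos: [0.5202, -0.2687, 0.1237]
tool_rot: [0.0, 1.0, -0.007, 0.0]
contact_force: [-1.5, 0.7, 3.2]
gripper_width: 0.286
grasp_force: 99.7
```

>>> jog_arm([
  {"x": 0, "y": 0, "z": 0, "ax": 0, "ay": 0, "az": 0, "fingers": 28},
  {"x": 0, "y": 0, "z": 0, "ax": 0, "ay": 0, "az": 0, "fingers": 30},
  {"x": 0, "y": 0, "z": 0, "ax": 0, "ay": 0, "az": 0, "fingers": 32},
  {"x": 0, "y": 0, "z": 0, "ax": 0, "ay": 0, "az": 0, "fingers": 36},
  {"x": 0, "y": 0, "z": 0, "ax": 0, "ay": 0, "az": 0, "fingers": 45},
  {"x": 0, "y": 0, "z": 0, "ax": 0, "ay": 0, "az": 0, "fingers": 60},
  {"x": 0, "y": 0, "z": 0, "ax": 0, "ay": 0, "az": 0, "fingers": 70},
  {"x": 0, "y": 0, "z": 0, "ax": 0, "ay": 0, "az": 0, "fingers": 70},
])

```text
t: 25.2
eef_pos: [0.5202, -0.2687, 0.1237]
tool_rot: [0.0, 1.0, -0.007, 0.0]
contact_force: [-0.2, 0.2, -0.0]
gripper_width: 0.82
grasp_force: 0.0
```

Released. I retract straight up and look.

>>> jog_arm([
  {"x": 0, "y": 0, "z": -5, "ax": 0, "ay": 0, "az": 0, "fingers": 70},
  {"x": 0, "y": 0, "z": -15, "ax": 0, "ay": 0, "az": 0, "fingers": 70},
  {"x": 0, "y": 0, "z": -30, "ax": 0, "ay": 0, "az": 0, "fingers": 70},
  {"x": 0, "y": 0, "z": -40, "ax": 0, "ay": 0, "az": 0, "fingers": 70},
  {"x": 0, "y": 0, "z": -40, "ax": 0, "ay": 0, "az": 0, "fingers": 70},
  {"x": 0, "y": 0, "z": -20, "ax": 0, "ay": 0, "az": 0, "fingers": 70},
  {"x": 0, "y": 0, "z": 0, "ax": 0, "ay": 0, "az": 0, "fingers": 70},
  {"x": 0, "y": 0, "z": 0, "ax": 0, "ay": 0, "az": 0, "fingers": 70},
])

```text
t: 26.0
eef_pos: [0.5202, -0.2687, 0.2747]
tool_rot: [0.0, 1.0, -0.007, 0.001]
contact_force: [-0.9, 0.1, -0.4]
gripper_width: 0.821
grasp_force: 0.0
```

```bash
python3 -c "
from h import *
s=[]
for n,x,y in (('scene',136,77),('top',340,122)):
  c=cam(n);s.append(cv2.resize(c[0][y:y+90,x:x+90,::-1],(400,400),interpolation=2))
cv2.imwrite('pics/c5.png',np.hstack(s))"
```

```text
(no output)
```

View pics/c5.png

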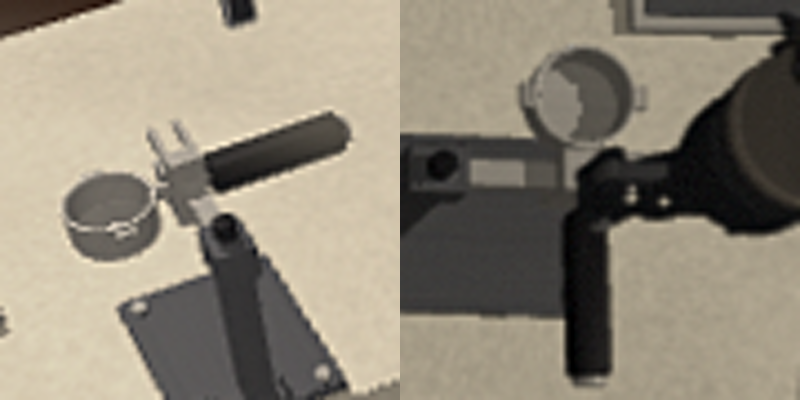

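The portafilter hangs level in the hook: in the scene crop the head is at (112,215), the neck passes through the hook at (185,185) and the handle points to (340,130). It has not moved since release, and the gripper is clear.

```bash
python3 -c "
from station import bot
print(bot.hand_in())"
```

```text
the job is handed in; nothing more can be done
None
```

The portafilter hangs released and level in the storage bracket's throat, and I handed the job in after about 26 s of robot time; the hand-in call returned no verdict, so whether it passed is not confirmed.

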